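# Air-check one clutch circuit with the leak tester

### The arm

A 6-joint arm with a two-finger parallel gripper is mounted at the origin on a cart in front of the work surface, level with it; the furniture and walls round the work are solid. World frame = base frame: x ahead of the robot, y to its left, z up, the work surface at z = 0. Lengths are in m, angles in rad, forces in N, time in s.
With the tool pointing down it reaches from about 0.275 to 0.85 m from the base axis. Payload 19 kg.
Tool frame: the origin (TCP) lies midway between the tips of the shut fingers; the grasp point (between the pads) lies 19 mm behind it; z points along the fingers, y is the line along which they close (so a half turn about z gives the same grasp; the last joint's range is limited). The gripper opens to 85 mm and grips with 20 to 120 N. Pads are 22 mm wide; open, the fingers measure 114 mm over their backs; the gripper's body (76 mm by 85 mm) begins 54 mm behind the grasp point. The pads swing forward as they close: fully open they stand 13 mm farther back than shut.
Start: joints at [-1.262, 0.15, 1.437, -0, 1.554, -0.134], TCP at [0.246, -0.52, 0.231] pointing down, gripper open.
Joint ranges: [-2.8, 2.8], [-0.68, 2.1], [0.12, 2.68], [-1.39, 4.53], [0.16, 2.79], [-2.81, 2.81]. Speed limits (rad/s): [1.89, 1.89, 2.22, 3.01, 3.01, 3.01].

### API

Orientations are given as a rotation vector (axis times angle).
In Python, from plant import robot, jaws, planner, viewer, order gives the robot as it stands. Calls block until the motion is done:
- robot.move_pose(position, orientation): joint-space move of the TCP to a pose.
- robot.move_straight(position, ori=None, vel=0.15, max_force=None): straight line of the TCP; ori=None keeps the orientation; vel is the mean speed in m/s. With max_force (N) it stops when the force on the tool has changed by that much, and returns True; else False.
- robot.move_joints(angles): joint-space move.
- jaws.gripper_to(opening): finger opening in m; the grip force is fixed at half the most; returns when the fingers have stopped.
- robot.wait(seconds).
- planner.inverse_kinematics(position, orientation): joint angles nearest the present ones, or None.
- viewer.camera(name): name is "scene" or "top" or "wrist"; returns the picture (400x640x3 uint8, red, green, blue); there is no depth.
- viewer.calibration(name): a dict with "fx", "fy", "cx", "cy" (pixels), "k1" (the pictures are not rectified: a ray, as slopes to the right and down, at radius r is drawn at 1 + k1 r^2 times it, then the intrinsics apply), "eye" and "attitude" of the camera in the world. Camera axes: x right, y up, looking along -z (the intrinsics and any distortion apply to the point x, -y, -z); pixel columns grow to the right and rows downward; lengths in m; the calibration is good to about 2 mm. A picture is of the moment at which its call begins: read the wrist's pose just before it. calibration takes no time and is no camera call; for the wrist camera it gives the pose at the moment of the call.
A pose or a line that the arm cannot do raises robot.MotionError and nothing moves.
- order.hand_in(): hands the job in; it is judged then, once.
Readings, each from a call of its own:
- robot.get_time_s(): time.
- robot.get_q(): joint angles.
- robot.get_qd(): joint speeds.
- robot.get_tau(): joint torques, N m.
- robot.get_tcp_pos(): TCP position.
- robot.get_tcp_rot(): TCP orientation.
- robot.get_contact_force(): force on the tool from outside, world axes, zero at the start.
- robot.get_torque(): the same for the moment, N m.
- robot.get_gripper_width(): finger opening in m.
- robot.get_finger_force(): force on a finger pad.
Only numpy, scipy, OpenCV 4.12 (cv2) and the standard library are available. Lean on these libraries where they do the work, as an engineer would, in place of code of your own. Each camera call takes 0.05 s, during which the arm holds its last target. There are 200 camera calls.

### The job

The gearbox's clutch circuit is on the green port of the grey leak tester. Gently push the tab of its rotary selector round with a finger, click by click, until it has clicked into place pointing at the port with the green collar; only then press the black air button right down with a fingertip and keep it down: the program finishes while still holding the button down. Only push and press: never pinch the tab, and leave the parts and the bottle standing round the tester where they are.

Things in the scene. Friction and masses are not known exactly. Their poses are not given: they have to be found in the camera images.
- tester: Grey leak tester, fixed, 170 x 230 x 50 mm (x, y, z), its aluminium deck 50 mm above its underside. Origin: centre of its underside; x points away from its front edge, y to its left. On the deck: selector (left half) with six collared ports and a copper vent round it, white gauge (right rear), air button (right front). Nothing but selector and button stands more than 13 mm above the deck.
- selector_axis (a point): Point on the selector's vertical axis at the top of its black hub (52 mm across), 34 mm above the deck.
- selector (a joint): Selector angle, rad, anticlockwise from above positive, stops at -2.2 and 2.2. 0: tab points at the copper vent, towards -x of the tester (start). A spring roller clicks it into place every 0.628 rad: vent at 0, ports at -3, -2, -1, 1, 2, 3 clicks. A push of 3 to 5 N moves the tab; once past half-way it snaps on to the next place by itself and stays there.
- tab_centre (a point): Centre of the selector's tab, 44 mm from the axis, 26 mm above the deck. The tab sticks out radially from the hub: 10 mm thick, its end 61 mm from the axis, 16 to 36 mm above the deck, black with ribbed orange sides and a white line on top. Both sides of it are clear from 14 mm above the deck.
- pointer (a point): Point in line with the tab, 66 mm from the axis, 10 mm above the deck; turns with the selector and lies over the middle of the port that is selected.
- port_green: Brass push-in port with a green plastic collar, 24 mm across, 10 mm high, fixed on the deck 66 mm from the selector's axis. Origin: centre of its underside, on the deck. The other five ports have red, white, blue, black and yellow collars; which colour is at which of the six places changes.
- air_valve (a joint): Travel of the black mushroom air button, m: 0 up, 0.006 fully down; spring return, 2 N to start and 5 N fully down.
- valve_top (a point): Middle of the top of the black air button (30 mm across) in a steel bezel, 22.5 mm above the deck when up; moves with it.
- planet_carrier: Loose dark steel planet carrier standing left of the tester, 64 mm across, 136 mm tall; origin at the centre of its foot. Bystander.
- piston_pin: Loose bright piston pin standing left of the tester's front, 30 mm across, 62 mm tall; origin at the centre of its foot. Bystander.
- bearing: Loose ball bearing lying behind the tester's left, 52 mm across, 15 mm high; origin at the centre of its underside. Bystander.
- glue_bottle: Loose small white bottle with a red cap standing behind the tester's right, 45 mm across, 88 mm tall; origin at the centre of its foot. Bystander.

How it is judged:
On the way:
1. the selector rests in its click at the green port, air button up (horizontal distance between pointer and port_green below 0.007 m and value of joint air_valve below 0.002 m), for 0.3 s.
At the end, for the whole second after the job is handed in: The selector points at the green port (its pointer point within 7 mm of the port's middle, seen from above), no finger touches the tab's sides, and the air button is held at least 4.5 mm down (of 6 mm) through the last second (horizontal distance between pointer and port_green below 0.007 m and value of joint air_valve above 0.0045 m and contact force between the fingers and selector_c11 below 0.5 N and contact force between the fingers and selector_c10 below 0.5 N); the arm keeps its last pose, push and grip.
It fails at once if air let into a wrong circuit: the button goes down 3 mm or more while the selector is more than 12 mm off the green port (value of joint air_valve above 0.003 m and horizontal distance between pointer and port_green above 0.012 m).
It fails at once if the tab is pinched: fingers press on both of its sides at once (contact force between the fingers and selector_c11 above 1 N and contact force between the fingers and selector_c10 above 1 N).
It fails at once if the tab is forced with more than 25 N (contact force between the arm and selector_c11 above 25 N or contact force between the arm and selector_c10 above 25 N).
It fails at once if a loose bystander (planet carrier, piston pin, bearing or bottle) is lifted or shifted by more than 20 mm (distance of any of planet_carrier, piston_pin, bearing, glue_bottle from where it was at the start of the episode above 0.02 m).
It also fails if it takes over 48 s, if anything falls off the work surface, if the arm or the gripper's body presses on something with over 40 N, if the wrist force passes 120 N, or if a joint passes its speed limit or range.

## Working session

There is one attempt and no reset: what is moved stays moved. The work goes in short steps, each a Python script; the robot and the scene stay as the last script left them, time stands still between calls to the robot, and variables do not carry over. Pictures are saved under pics/ and viewed, at most 10 in all, crops included, and the job is handed in when it is done.

```bash
mkdir -p pics
python3 - <<'E'
from plant import robot,viewer
import cv2
for n in("top","scene"):
    im=viewer.camera(n); cv2.imwrite(f"pics/{n}0.png",im[:,:,::-1]); print(n,viewer.calibration(n))
print(robot.get_time_s(),robot.get_tcp_pos(),robot.get_tcp_rot(),robot.get_gripper_width())
E
```

```text
top {'fx': 459.6565553308652, 'fy': 459.6565553308652, 'cx': 323.5407409204595, 'cy': 198.5886202585937, 'k1': -0.011617394962950368, 'eye': array([ 0.41541538, -0.15077067,  0.90713672]), 'attitude': array([ 0.15586233, -0.13653851, -1.59626641])}
scene {'fx': 505.88037763833216, 'fy': 505.88037763833216, 'cx': 314.7028718414408, 'cy': 201.33011867395524, 'k1': -0.03642449454098453, 'eye': array([0.23115976, 0.53865025, 0.73759555]), 'attitude': array([ 0.25798965, -1.1102957 , -2.41523258])}
0.1 [ 0.2462954  -0.51936095  0.23076612] [-3.06392333e+00 -6.89659571e-01  1.24301364e-04] 0.08522337042668988
```

View pics/top0.png

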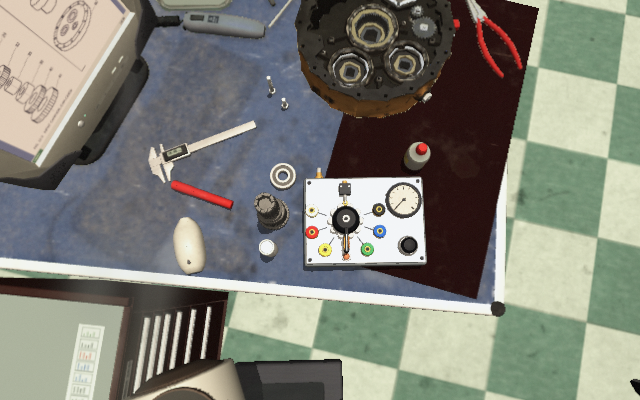

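View pics/scene0.png

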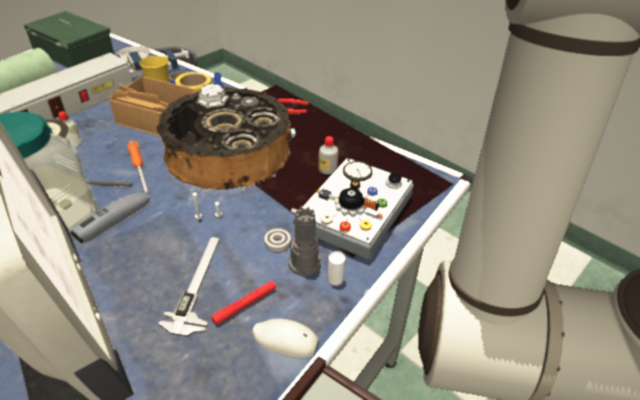

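The top picture shows the tester, with the tab at the vent (346,257) and green at (367,249), one click anticlockwise (+0.628). I'll enlarge it to measure.

Run:
```python
import cv2
im=cv2.imread("pics/top0.png")[170:275,295:435]
cv2.imwrite("pics/c0.png",cv2.resize(im,None,fx=5.7,fy=5.7,interpolation=cv2.INTER_CUBIC))
```

```text
(no output)
```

View pics/c0.png

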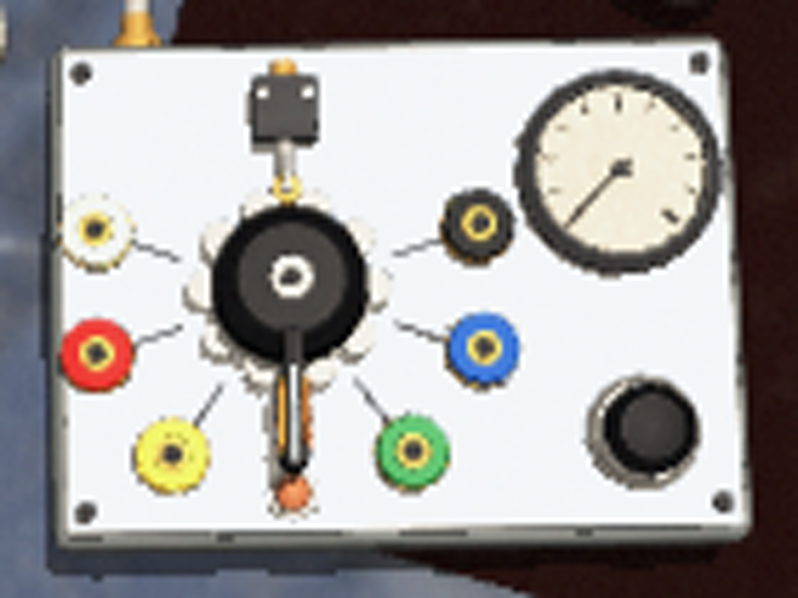

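The crop shows the hub at (291,277), ports white (95,230), red (97,353), yellow (172,454), green (413,451), blue (484,347), black (480,223), and the button at (651,430).

```bash
cat > h.py <<'E'
import numpy as np,cv2
from scipy.spatial.transform import Rotation as R
from scipy.optimize import least_squares
from plant import robot,jaws,planner,viewer,order
def px(uv,z,c):
    K=np.array([[c["fx"],0,c["cx"]],[0,c["fy"],c["cy"]],[0,0,1]])
    s=cv2.undistortPoints(np.array([[uv]],float),K,np.array([c["k1"],0,0,0,0]))[0,0]
    d=R.from_rotvec(c["attitude"]).apply([s[0],-s[1],-1]); e=c["eye"]
    return (e+d*(z-e[2])/d[2])
E
python3 - <<'E'
from h import *
c=viewer.calibration("top")
f=lambda u,v,z:px((295+(u+.5)/5.7-.5,170+(v+.5)/5.7-.5),z,c)
P={'white':(95,230,3),'red':(97,353,2),'yellow':(172,454,1),'green':(413,451,1),'blue':(484,347,2),'black':(480,223,3)}
k=[-3,-2,-1,1,2,3]
W=np.array([f(a,b,.060)[:2] for a,b,_ in P.values()])
M=lambda p:np.array([[p[0]+.066*np.cos(p[2]+np.pi+i*.6283),p[1]+.066*np.sin(p[2]+np.pi+i*.6283)] for i in k])
s=least_squares(lambda p:(M(p)-W).ravel(),[.3,-.2,0])
print(s.x,np.abs(s.fun).max()); print(M(s.x)[3],W[3])
print("hub",f(291,277,.084),"tabtip",f(292,465,.086),"vent",f(292,492,.06),"btn",f(651,430,.0725))
B=lambda u,v,z:px((u,v),z,c)
print("bottle",B(423,149,.088),"carrier",B(264,200,.136),"pin",B(266,242,.062),"bearing",B(283,175,.015))
for q in [(60,48),(722,40),(748,527),(58,537)]: print(f(*q,.05))
E
```

```text
[ 0.53248804 -0.18182691 -0.01497398] 0.00023635472056904305
[ 0.47851733 -0.21981588] [ 0.4783506  -0.21979007]
hub [ 0.53268277 -0.18178122  0.084     ] tabtip [ 0.47321466 -0.17977487  0.086     ] vent [ 0.46640674 -0.18036565  0.06      ] btn [ 0.48175218 -0.29450902  0.0725    ]
bottle [ 0.65642616 -0.32917747  0.088     ] carrier [ 0.56099023 -0.04158777  0.136     ] pin [ 0.4961388  -0.03438022  0.062     ] bearing [ 0.63340234 -0.06273278  0.015     ]
[ 0.61753993 -0.10849857  0.05      ]
[ 0.61307013 -0.33034055  0.05      ]
[ 0.45126157 -0.32774291  0.05      ]
[ 0.45477435 -0.10430392  0.05      ]
```

```bash
cat >> h.py <<'E'
AX=np.array([.5325,-.1818]);Y0=-.015;BTN=np.array([.4818,-.2945])
def tool(psi): return (R.from_euler('z',psi)*R.from_euler('x',np.pi)).as_rotvec()
def at(a,d,z,r=.046):
    t=Y0+a; rad=-np.array([np.cos(t),np.sin(t)]); tan=np.array([np.sin(t),-np.cos(t)])
    return np.r_[AX+r*rad-d*tan,z],tool(t)
E
python3 - <<'E'
from h import *
jaws.gripper_to(0)
p,o=at(0,.040,.16); print(p,planner.inverse_kinematics(p,o))
robot.move_pose(p,o)
robot.move_straight(at(0,.040,.10)[0],vel=.1)
print("down hit",robot.move_straight(at(0,.040,.072)[0],vel=.04,max_force=4))
print(robot.get_time_s(),robot.get_tcp_pos(),robot.get_contact_force(),robot.get_gripper_width(),robot.get_q())
im=viewer.camera("top")[170:275,275:435]
cv2.imwrite("pics/c1.png",cv2.resize(im[:,:,::-1],None,fx=5,fy=5,interpolation=cv2.INTER_CUBIC))
im=viewer.camera("scene")[140:260,280:440]
cv2.imwrite("pics/s1.png",cv2.resize(im[:,:,::-1],None,fx=5,fy=5,interpolation=cv2.INTER_CUBIC))
E
```

```text
[ 0.48710515 -0.14111453  0.16      ] [-4.34005197e-01  4.47609033e-02  1.69861172e+00 -4.44089210e-16
  1.39822003e+00  1.15179113e+00]
down hit False
4.1333 [ 0.48722692 -0.14117063  0.07216798] [0.1580532  0.16609492 0.24635882] -0.000342511361784293 [-4.34008685e-01  1.21272233e-01  1.80525065e+00  6.77546472e-06
  1.21481860e+00  1.15181446e+00]
```

View pics/s1.png

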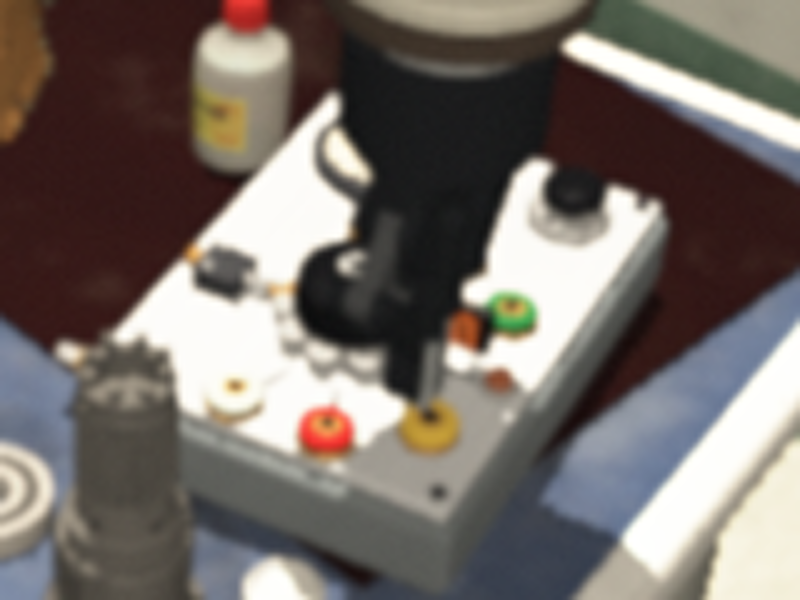

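The fingertip (about 420,400 in the crop) is down beside the orange tab side (465,330) on the yellow-port side, touching nothing. Next is the push.

Run:
```python
from h import *
Z=.072
F0=robot.get_contact_force()
hit=robot.move_straight(at(0,.012,Z)[0],vel=.02,max_force=2)
p=robot.get_tcp_pos(); d=AX[1]*0+np.dot(p[:2]-AX,-np.array([np.sin(Y0),-np.cos(Y0)]))
print("touch",hit,d,p,robot.get_contact_force()-F0)
if hit and .008<d<.03:
    for a in np.arange(.06,.421,.06):
        pp,o=at(a,d,Z); h=robot.move_straight(pp,o,vel=.03,max_force=15)
        print(round(a,2),h,robot.get_contact_force()-F0)
        if h: break
    robot.wait(.2)
    pp,o=at(a,d+.015,Z); robot.move_straight(pp,o,vel=.06)
    robot.move_straight(pp+[0,0,.09],vel=.12)
    print(robot.get_contact_force()-F0,robot.get_time_s())
    pp=np.r_[BTN,.162]+[0,-.0,0]; robot.move_pose(pp,tool(Y0)); 
    print(robot.get_time_s())
    im=viewer.camera("top")[170:275,295:435]
    cv2.imwrite("pics/c2.png",cv2.resize(im[:,:,::-1],None,fx=5.7,fy=5.7,interpolation=cv2.INTER_CUBIC))
    im=viewer.camera("scene")[140:260,280:440]
    cv2.imwrite("pics/s2.png",cv2.resize(im[:,:,::-1],None,fx=5,fy=5,interpolation=cv2.INTER_CUBIC))
```

```text
touch True 0.017519602475965488 [ 0.48660469 -0.16358995  0.0716804 ] [1.0417987  3.30859511 1.98145631]
0.06 False [ 1.18239758 12.34573479  1.29095939]
0.12 False [-0.45818571  0.61099739 -0.22574218]
0.18 False [-0.25620547  1.20429309  0.46574028]
0.24 False [-0.47994077  0.47509132 -0.51552145]
0.3 False [-0.47753584  1.23442943 -0.46168602]
0.36 False [-0.85935113  0.50424059  0.03117437]
0.42 False [0.32062815 0.55431056 0.10977255]
[-0.29139486  0.4771796   0.04169089] 8.525
9.0917
```

View pics/s2.png

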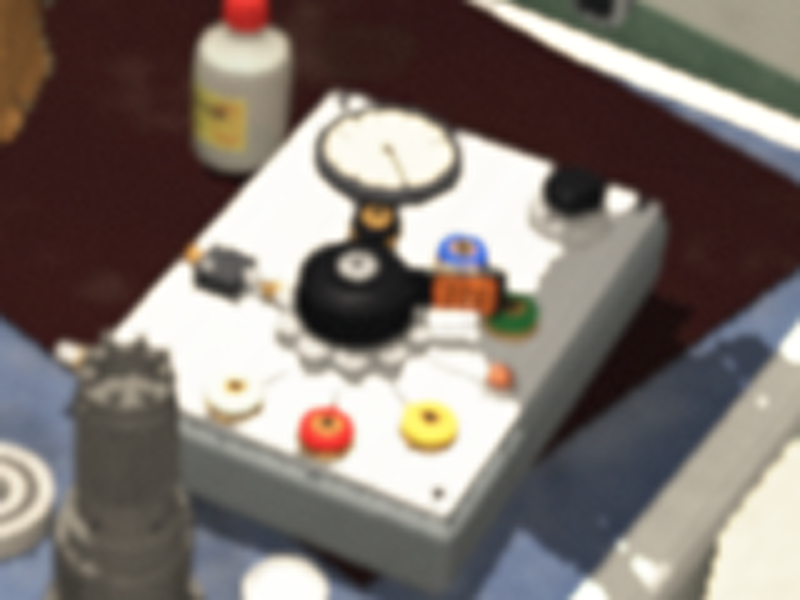

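View pics/c2.png

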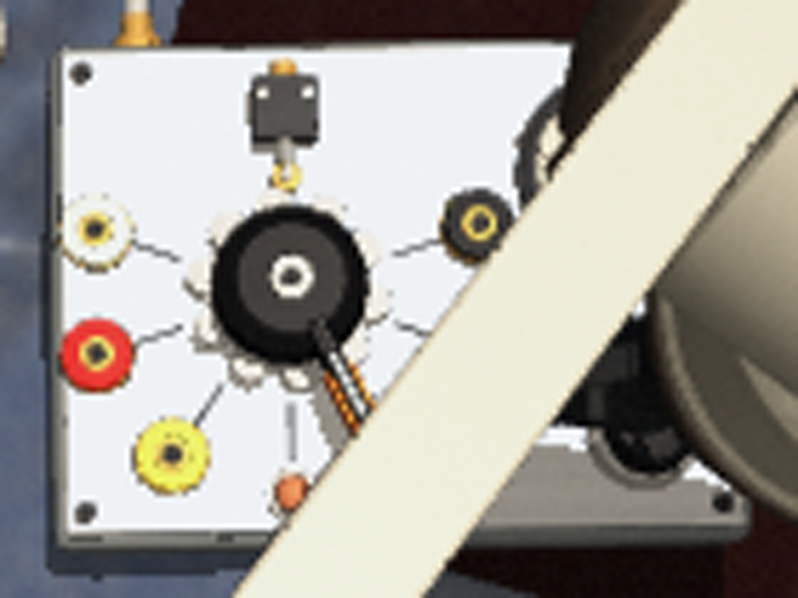

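The tab has moved towards green. In the top view the arm hides its end, so I'll overlay the predicted tab line for comparison.

Run:
```python
from h import *
robot.move_straight(np.r_[BTN+[0,-.10],.162],vel=.2)
def proj(P,c):
    Rc=R.from_rotvec(c["attitude"]).inv(); q=Rc.apply(np.array(P)-c["eye"]); s=np.c_[q[:,0],-q[:,1]]/-q[:,2:]
    s=s*(1+c["k1"]*(s**2).sum(1))[:,None]; return s*[c["fx"],c["fy"]]+[c["cx"],c["cy"]]
out=[]
for n,(r0,c0,h,w,k) in {"top":(205,320,62,80,7),"scene":(170,335,55,71,7.9)}.items():
    c=viewer.calibration(n); im=viewer.camera(n)[r0:r0+h,c0:c0+w,::-1]
    im=cv2.resize(im,(560,434),interpolation=cv2.INTER_CUBIC)
    for a,col in((.628,(255,0,255)),(.5,(255,255,0))):
        P=[at(a,0,.086,r)[0] for r in(.026,.061)]
        q=((proj(P,c)-[c0,r0]+.5)*[560/w,434/h]).astype(int); cv2.line(im,tuple(map(int,q[0])),tuple(map(int,q[1])),col,1)
    out.append(im)
cv2.imwrite("pics/ov.png",cv2.resize(np.hstack(out),(800,310)))
cv2.imwrite("pics/ovt.png",out[0])
```

```text
(no output)
```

View pics/ov.png

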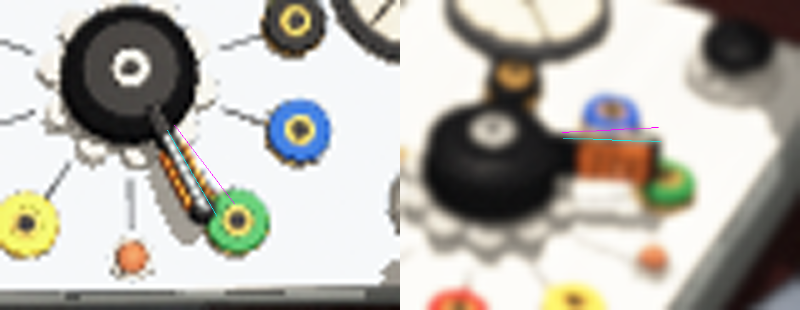

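Left panel: the tab's white line ends at (203,212), about 0.47 rad, so it is short of the 0.628 line through green and not seated. I'll push on from the same side.

Run:
```python
from h import *
Z=.072; d=.0175
pp,o=at(.40,d+.018,.162); robot.move_pose(pp,o)
robot.move_straight(at(.40,d+.018,.10)[0],vel=.15)
F0=robot.get_contact_force()
print(robot.move_straight(at(.40,d+.018,Z)[0],vel=.05,max_force=4))
F0=robot.get_contact_force()
for a,dd in [(.40,d+.006),(.40,d),(.44,d),(.48,d),(.52,d),(.56,d),(.60,d),(.63,d)]:
    pp,o=at(a,dd,Z); h=robot.move_straight(pp,o,vel=.015,max_force=10)
    f=robot.get_contact_force()-F0; print(a,dd,h,f.round(1))
    if h: break
robot.wait(.3); print((robot.get_contact_force()-F0).round(2))
pp,o=at(a,d+.018,Z); robot.move_straight(pp,o,vel=.06)
robot.move_straight(pp+[0,0,.09],vel=.15)
robot.move_pose(np.r_[BTN+[0,-.10],.162],tool(Y0))
print(robot.get_time_s())
im=viewer.camera("top")[205:267,320:400,::-1]
cv2.imwrite("pics/c3.png",cv2.resize(im,(560,434),interpolation=cv2.INTER_CUBIC))
```

```text
False
0.4 0.0235 False [0.2 0.2 0.5]
0.4 0.0175 False [0.4 0.5 0.2]
0.44 0.0175 False [ 0.2 -0.4 -0.6]
0.48 0.0175 False [ 0.2  0.4 -0.7]
0.52 0.0175 False [ 1.4  0.4 -0.1]
0.56 0.0175 False [ 0.2  0.6 -1. ]
0.6 0.0175 False [ 0.  -0.2 -1. ]
0.63 0.0175 False [-1.6  4.1 -0.4]
[-2.93  4.87  1.3 ]
17.6583
```

View pics/c3.png

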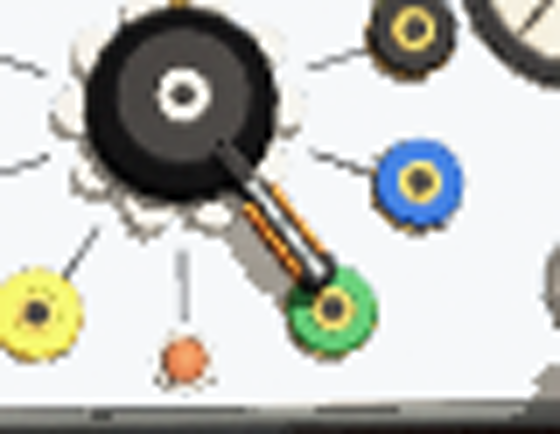

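The tab now runs from (183,95) to (318,275), about 0.64 rad, with its end over the green port: seated. Next I press the button.

Run:
```python
from h import *
robot.move_straight(np.r_[BTN,.162],vel=.2)
robot.move_straight(np.r_[BTN,.085],vel=.12)
F0=robot.get_contact_force()
print(robot.move_straight(np.r_[BTN,.071],vel=.02,max_force=12),robot.get_tcp_pos(),robot.get_contact_force()-F0)
print(robot.move_straight(np.r_[BTN,.060],vel=.015,max_force=12))
for i in range(3):
    robot.wait(.2); print(robot.get_tcp_pos(),robot.get_contact_force()-F0)
im=viewer.camera("scene")[140:260,280:440,::-1]
cv2.imwrite("pics/s3.png",cv2.resize(im,None,fx=5,fy=5,interpolation=cv2.INTER_CUBIC)); print(robot.get_time_s())
```

```text
False [ 0.48184561 -0.294533    0.07118759] [-0.49249293  1.43723693  3.98890849]
True
[ 0.48195173 -0.29465959  0.06908825] [-2.7086486   3.51581425 11.15966723]
[ 0.48194425 -0.29464291  0.06910615] [-2.50362707  2.94824709 11.8216508 ]
[ 0.48194609 -0.29463284  0.0690711 ] [-1.95878787  3.2722197  11.80040995]
21.0167
```

View pics/s3.png

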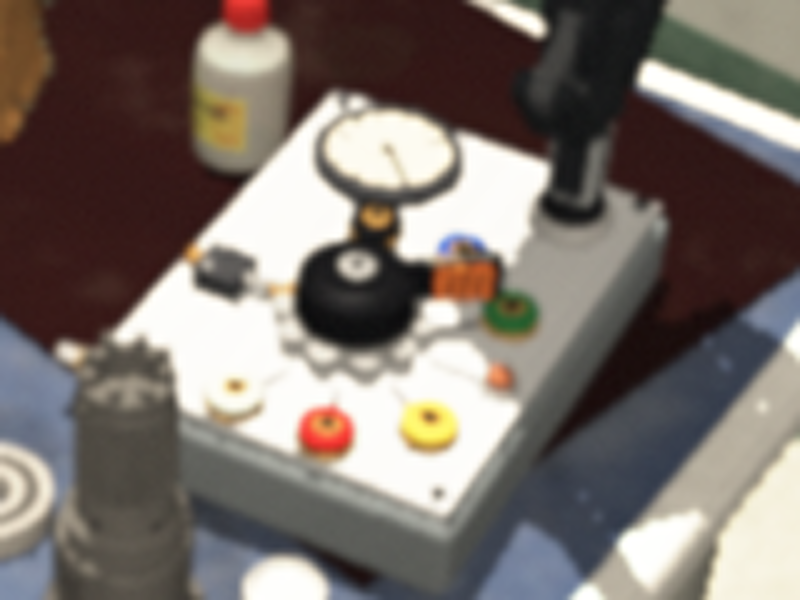

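The fingertip holds the button down in its bezel (570,210). It read 4 N part-way (about 4 mm of travel) and then 11.8 N against the stop, more than the 5 N for fully down. The tab still points at green.

```bash
python3 -c "
from plant import order
print(order.hand_in())"
```

```text
the job is handed in; nothing more can be done
None
```

The job is handed in: the selector is clicked in at the green port, it took two pushes from the same side, and the air button is still held fully down; no verdict came back.

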